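# Refit the cheese box lid and thread its hinge pin

## Robot

A 6-joint arm with a two-finger parallel gripper is mounted at the origin on a cart in front of the work surface, level with it; the furniture and walls round the work are solid. World frame = base frame: x ahead of the robot, y to its left, z up, the work surface at z = 0. Lengths are in m, angles in rad, forces in N, time in s.
With the tool pointing down it reaches from about 0.3 to 0.775 m from the base axis. Payload 14.6 kg.
Tool frame: the origin (TCP) lies at the centre of the arm's flange, where the gripper is bolted on; the fingertips stand 199 mm ahead of it and the grasp point (between the pads) lies 180 mm ahead of it; z points along the fingers, y is the line along which they close (so a half turn about z gives the same grasp; the last joint's range is limited). The gripper opens to 94 mm and grips with 3 to 60 N. Pads are 16 mm wide; open, the fingers measure 119 mm over their backs; the gripper's body (75 mm by 177 mm) begins 78 mm behind the grasp point.
Start: joints at [1.044, 0.3, 1.521, -0, 1.321, -0.067], TCP at [0.244, 0.493, 0.405] pointing down, gripper open.
Joint ranges: [-3.03, 3.03], [-0.79, 2.21], [0.23, 2.52], [-1.04, 4.18], [0, 3.07], [-2.55, 2.55]. Speed limits (rad/s): [2.22, 2.22, 2.57, 3.14, 3.14, 3.14].

## Interface

Orientations are given as [roll, pitch, yaw] about the fixed x, y, z axes, in that order (R = Rz(yaw) Ry(pitch) Rx(roll)).
In Python, from station import ctrl gives the robot as it stands. The module is installed in compiled form; this text tells all that it offers.
- The arm moves only by the tool servo_tool, never from a script. Its argument "motion" is a list of rows, each a list of 5 numbers: the closure, from 0 (fully open) to 1 (shut), then the shift along the world's x, y, z in cm, then the turn about the world's z in degrees. A call has 1 to 20 rows; each row is the pose to reach, as a shift and turn from the pose commanded when the call began; what a row does not reach only later rows make up. A row lasts 1/8 s, in which the tool goes at most 62.5 mm and 10.7 degrees, less where a joint would pass 70% of its speed; a pose out of reach is approached as far as the arm can. A call with a gripper value outside its range is refused whole. The fingers move at their own pace and stop on an object; "squeeze" is the grip in N (left out, the last holds). Time passes only in rows, so rows that repeat a pose let the fingers close. It gives the time, the measured TCP pose, the force, the opening and the grip force at its end, in the units of the state.
- ctrl.get_obs(): the state, without advancing time (a new reading comes with each control period).
- ctrl.camera(name): name is "side" or "top"; returns a dict with "image" (400x640x3 uint8, red, green, blue), "fx", "fy", "cx", "cy" (pixels), "camera_from_world" (4x4, takes a point from world to camera coordinates). Camera axes: x right, y up, looking along -z (the intrinsics and any distortion apply to the point x, -y, -z); pixel columns grow to the right and rows downward; lengths in m; the calibration is good to about 2 mm. A picture is of the moment at which its call begins. There is no depth.
- ctrl.hand_in(): hands the job in; it is judged then, once.
The state is a dict: "time_s": time; "qpos": joint angles; "joint_vel": joint speeds; "tau": joint torques, N m; "ee_pos": TCP position; "eef_rot": TCP orientation; "force": force on the tool from outside, world axes, zero at the start; "moment": the same for the moment, N m; "grip_width": finger opening in m; "grip_force": force on a finger pad.
Only numpy, scipy, OpenCV 4.12 (cv2) and the standard library are available. Lean on these libraries where they do the work, as an engineer would, in place of code of your own. Each camera call takes 0.05 s, during which the arm holds its last target. There are 200 camera calls.

## Task

The clear lid of the steel cheese box on the breakfast counter is back from washing: lower it onto the box, handle up, so that it lies flat and its two hinge barrels drop between the box's two, on the side nearest the robot. Then slide the hinge pin in from the right-hand end (as the robot sees it), through all four barrels, until its black grip meets the first barrel. Finish still holding the pin there by its grip, fully home, so that I can fit the clip on its far end; don't drop the lid onto the box, and leave the two jars and the pepper mill where they stand.

Things in the scene. Friction and masses are not known exactly. Their poses are not given: they have to be found in the camera images.
- cheese_box: Open steel box, 140 (x) x 180 (y) x 80 mm high, walls 4 mm, on a wooden plinth, fixed. Origin: centre of its underside; -x is the hinge side and faces the robot within 20 degrees, -y the right-hand end. Two steel hinge barrels on that side, 20 mm long, 20 mm outside, 13 mm bore, at y = -78 and +78 mm; their axis runs along y at x = -85, z = 84 mm.
- box_mouth (a point): Centre of the outer face of the right-hand box barrel, where the pin goes in (x = -85, y = -88, z = 84 mm in the box frame). Axes as the box: the pin is pushed along +y. The far barrel ends at y = +88 mm.
- lid_bar (a point): Centre of the lid's black bar handle: 14 mm (x) thick, 84 mm (y) long, 16 mm high, 16 mm clear above the pane, 36 mm above the lid's lowest point. Clear pane 141 x 182 x 5 mm; the gasket bead 7 mm deep under it fits in the box with 2 mm of play. -x: hinge side. 0.2 to 0.4 kg. Starts flat on the counter, left. Seated: at x = 0, y = 0, z = 109 mm in the box frame, axes as the box.
- lid_knuckle (a point): Centre of the lid's hinge line, midway between its two steel barrels (20 mm long, 20 mm outside, 14 mm bore, at lid y = -45 and +45 mm), 85 mm to -x of the bar and 25 mm below the bar's centre. Seated it lies at x = -85, y = 0, z = 84 mm in the box frame.
- pin_grip (a point): Centre of the hinge pin's black grip: 60 mm (x) long, 12 mm (y) wide, 20 mm (z) high. x runs along the rod to its tip. The 9 mm steel rod leaves the grip's face 30 mm to +x, axis 5.5 mm below this point (rod and grip are level underneath), 196 mm long from that face to the tip. 0.1 to 0.15 kg. Starts flat on the counter, right of the box, tip roughly away from the robot.
- pin_tip (a point): Rounded tip of the hinge pin, on the rod's axis, 226 mm to +x of the grip's centre. Fully home it stands 20 mm out of the far box barrel (y = 108 mm in the box frame).
- pin_root (a point): Point on the rod's axis where the rod leaves the grip (the grip's end face). Fully home it lies at box_mouth.
- jam_jar: Jam jar with a green lid, 60 mm across, 75 mm high, behind the box; origin at the centre of its underside. Leave it.
- honey_jar: Jar of yellow spread with a red lid, 60 mm across, 75 mm high, behind the box; origin at the centre of its underside. Leave it.
- pepper_mill: Brown wooden pepper mill, 52 mm across, 160 mm high, behind the box; origin at the centre of its underside. Leave it.

How it is judged:
On the way, in this order (a step that is already met when the one before it is completed fails the run):
1. the lid lies seated on the box, barrels between barrels, let go (x of lid_bar in the frame of cheese_box between -0.006 and 0.006 m and y of lid_bar in the frame of cheese_box between -0.006 and 0.006 m and z of lid_bar in the frame of cheese_box between 0.106 and 0.1125 m and angle between lid_bar's own z axis and vertical below 0.04 rad and angle between the x axis of lid_bar and the x axis of cheese_box, either way round below 0.06 rad and x of lid_knuckle in the frame of cheese_box below 0 m and contact force between the fingers and lid below 0.1 N), for 0.2 s.
2. the pin is through the first box barrel and the first lid barrel from the right-hand end (x of lid_bar in the frame of cheese_box between -0.006 and 0.006 m and y of lid_bar in the frame of cheese_box between -0.006 and 0.006 m and z of lid_bar in the frame of cheese_box between 0.106 and 0.1125 m and angle between lid_bar's own z axis and vertical below 0.04 rad and angle between the x axis of lid_bar and the x axis of cheese_box, either way round below 0.06 rad and x of lid_knuckle in the frame of cheese_box below 0 m and y of pin_tip in the frame of cheese_box between -0.035 and 0.2 m and x of pin_tip in the frame of cheese_box between -0.091 and -0.079 m and z of pin_tip in the frame of cheese_box between 0.078 and 0.09 m and y of pin_root in the frame of cheese_box between -0.4 and -0.08 m).
3. the pin is through all four barrels, its grip within 7 mm of the first (x of lid_bar in the frame of cheese_box between -0.006 and 0.006 m and y of lid_bar in the frame of cheese_box between -0.006 and 0.006 m and z of lid_bar in the frame of cheese_box between 0.106 and 0.1125 m and angle between lid_bar's own z axis and vertical below 0.04 rad and angle between the x axis of lid_bar and the x axis of cheese_box, either way round below 0.06 rad and x of lid_knuckle in the frame of cheese_box below 0 m and y of pin_tip in the frame of cheese_box between 0.101 and 0.115 m and x of pin_tip in the frame of cheese_box between -0.091 and -0.079 m and z of pin_tip in the frame of cheese_box between 0.078 and 0.09 m and x of pin_root in the frame of cheese_box between -0.091 and -0.079 m and z of pin_root in the frame of cheese_box between 0.078 and 0.09 m), for 0.2 s.
At the end, for the whole second after the job is handed in: Lid flat on the box, let go (bar within 6 mm across and 3 mm in height of its seat, yaw within 0.06 rad), barrels on the hinge side; pin through all four barrels from the right, its grip within 7 mm of the first, held by the fingers (over 2 N); lid and pin at rest, arm off the lid (all of step 3 and contact force between the fingers and hinge_pin above 2 N and linear speed of each of hinge_pin, lid below 0.02 m/s and contact force between the arm and lid below 0.5 N); the arm keeps its last pose, push and grip.
It fails at once if the lid is let go more than 20 mm above its seat over the box (dropped) (z of lid_bar in the frame of cheese_box above 0.129 m and horizontal distance between lid_bar and cheese_box below 0.1 m and contact force between the fingers and lid below 0.01 N).
It fails at once if the green-lidded jam jar is shifted by more than 30 mm or tipped (distance of jam_jar from where it was at the start of the episode above 0.03 m or angle between jam_jar's own z axis and vertical above 0.4 rad).
It fails at once if the red-lidded jar is shifted by more than 30 mm or tipped (distance of honey_jar from where it was at the start of the episode above 0.03 m or angle between honey_jar's own z axis and vertical above 0.4 rad).
It fails at once if the pepper mill is shifted by more than 30 mm or tipped (distance of pepper_mill from where it was at the start of the episode above 0.03 m or angle between pepper_mill's own z axis and vertical above 0.4 rad).
It also fails if it takes over 58 s, if anything falls off the work surface, if the arm or the gripper's body presses on something with over 40 N, if the wrist force passes 120 N, or if a joint passes its speed limit or range.

## Working session

There is one attempt and no reset: what is moved stays moved. The work goes in short steps, Python scripts to look and compute and a tool call to move; the robot and the scene stay as the last step left them, time stands still between calls to the robot, and variables do not carry over. Pictures are saved under pics/ and viewed, at most 10 in all, crops included, and the job is handed in when it is done.

Besides the shell and the picture viewer there is one more tool, called after "Emit:" as name(argument=value, ...) on one line, values as JSON. servo_tool: Moves the arm, as the interface text tells. Its arguments: {"type":"object","properties":{"motion":{"type":"array","items":{"type":"array","items":{"type":"number"}}},"squeeze":{"type":"number"}},"required":["motion"]}

```bash
mkdir -p pics; cat > h.py <<'E'
import numpy as np, cv2
from station import ctrl
def shot(n,save=None):
    c=ctrl.camera(n)
    if save: cv2.imwrite('pics/'+save,c['image'][:,:,::-1])
    return c
def ray(c,u,v):
    T=np.array(c['camera_from_world']);R=T[:3,:3];t=T[:3,3]
    o=-R.T@t
    d=R.T@np.array([(u-c['cx'])/c['fx'],-(v-c['cy'])/c['fy'],-1.]);return o,d
def onz(c,u,v,z):
    o,d=ray(c,u,v);return o+d*(z-o[2])/d[2]
def proj(c,p):
    T=np.array(c['camera_from_world']);q=T[:3,:3]@np.array(p)+T[:3,3]
    return np.array([c['cx']+c['fx']*q[0]/-q[2],c['cy']-c['fy']*q[1]/-q[2]])
E
python3 - <<'E'
from h import *
for n in('top','side'):
    c=shot(n,n+'0.png');print({k:v for k,v in c.items() if k not in('image','camera_from_world')},ray(c,320,200))
print(ctrl.get_obs())
E
```

```text
{'fx': 428.883563063735, 'fy': 428.883563063735, 'cx': 308.8294763227684, 'cy': 206.76907353725633} (array([ 0.29728686, -0.00851602,  1.29362901]), array([ 0.20199541, -0.01121665, -0.97979565]))
{'fx': 480.9294139484367, 'fy': 480.9294139484367, 'cx': 324.6294386575424, 'cy': 194.5535326876758} (array([ 0.30897915, -1.07318277,  0.54760181]), array([ 0.1965757 ,  0.90039898, -0.38840776]))
{'time_s': 0.1, 'qpos': array([ 1.04441452e+00,  3.00419694e-01,  1.52147972e+00, -2.32623671e-05,
        1.32070942e+00, -6.65910199e-02]), 'joint_vel': array([-0.00066626, -0.00072857,  0.00016436, -0.00088787,  0.00111855,
       -0.0007337 ]), 'tau': array([ 1.55575359e-03, -5.32641399e+01, -3.53286195e+01,  7.09296344e-02,
        2.35026958e-02, -3.26319264e-05]), 'ee_pos': array([0.24405773, 0.49286245, 0.40415731]), 'eef_rot': array([-3.14057723e+00, -4.51351838e-05,  2.68180761e+00]), 'force': array([0.77820634, 0.70203321, 0.10845151]), 'moment': array([ 0.00174486, -0.02681035, -0.00099309]), 'grip_force': 0.0, 'grip_width': 0.0945547924761158}
```

View pics/top0.png

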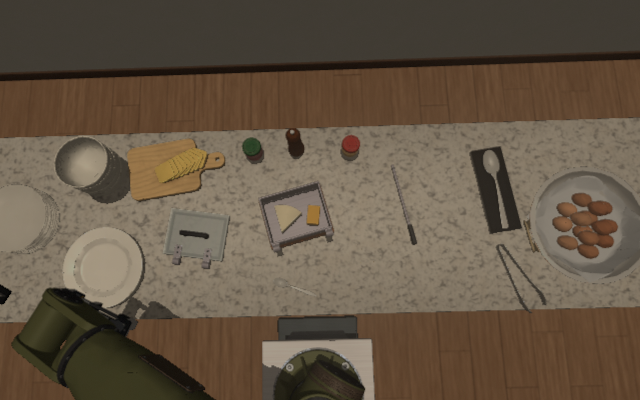

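View pics/side0.png

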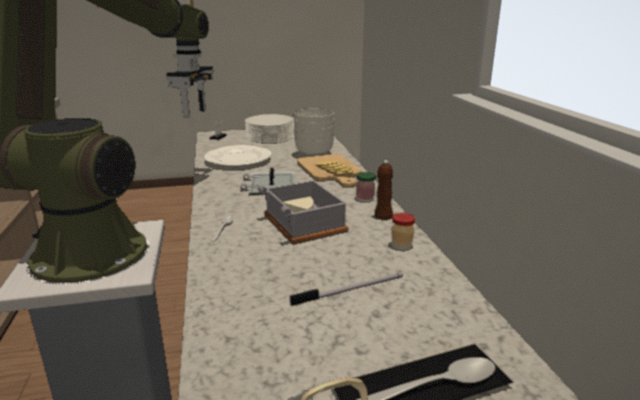

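Top view: the robot is at the bottom, with the lid at about (196,236) and its bar at (194,234). The box is at about (297,216), with barrels at (277,246) and (329,234). The pin's grip is at (411,234) and its tip at (394,168). The jars and mill are around row 150. The side view shows the same layout, with the grip at (305,297).

```bash
python3 - <<'E'
from h import *
c=shot('top');im=c['image']
a=cv2.resize(im[180:280,155:345],None,fx=4,fy=4,interpolation=cv2.INTER_CUBIC)[:,:,::-1]
cv2.imwrite('pics/t1.png',a)
s=shot('side');b=s['image'][165:245,230:350]
cv2.imwrite('pics/s1.png',cv2.resize(b,None,fx=6,fy=6,interpolation=cv2.INTER_CUBIC)[:,:,::-1])
def blobs(c,x0,x1,y0,y1,th):
    g=c['image'].max(2)[y0:y1,x0:x1]
    n,l,st,ce=cv2.connectedComponentsWithStats((g<th).astype(np.uint8))
    for i in range(1,n):
        if st[i,4]>25:
            pts=np.argwhere(l==i)[:,::-1].astype(np.float32)
            r=cv2.minAreaRect(pts);print(st[i],ce[i]+[x0,y0],(r[0][0]+x0,r[0][1]+y0),r[1:])
            yield pts+[x0,y0]
for nm,w,z in(('bar',(170,222,222,250),.036),('grip',(385,425,215,250),.02)):
    for p in blobs(c,*w,60):
        q=np.array([onz(c,u,v,z)[:2] for u,v in p]);m=q.mean(0)
        e=np.linalg.svd(q-m,full_matrices=False)[2];pr=(q-m)@e.T
        print(nm,m,e[0],np.ptp(pr,0))
for u,v in((394,168),(277,246),(329,234)):print(onz(c,u,v,.0045 if u>350 else .1))
for p in blobs(s,285,325,285,308,60):pass
E
```

```text
[ 10   9  29   8 129] [194.02325581 233.9379845 ] (194.0099983215332, 233.92999935150146) ((28.567113876342773, 4.949747562408447), 8.130102157592773)
bar [0.4646971  0.35354666] [-0.15759512 -0.98750381] [0.08608086 0.01466767]
[23 10  8 20 81] [411.7037037  234.43209877] (411.7058849334717, 234.32352828979492) ((19.887920379638672, 4.123105525970459), 75.96376037597656)
grip [ 0.4475403  -0.29234535] [-0.98388468 -0.1788042 ] [0.05873637 0.01235764]
[ 0.65764565 -0.2555727   0.0045    ]
[0.41591403 0.10156556 0.1       ]
[ 0.44558585 -0.04444718  0.1       ]
[  6   5  28  15 260] [304.10769231 296.96538462] (303.9917049407959, 296.96887969970703) ((9.46910285949707, 28.72938346862793), 75.0685806274414)
```

View pics/t1.png

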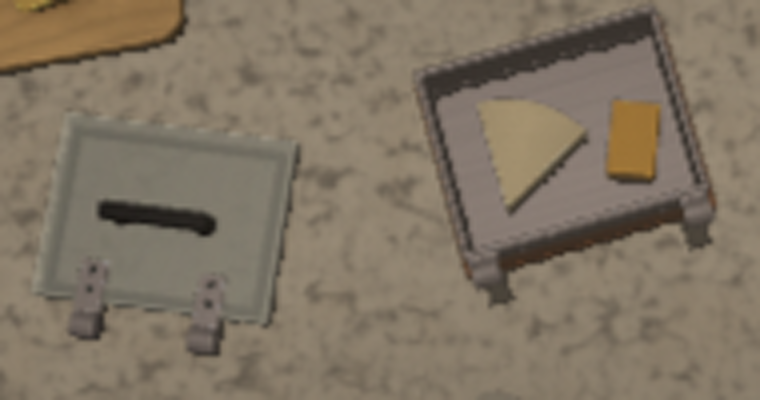

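View pics/s1.png

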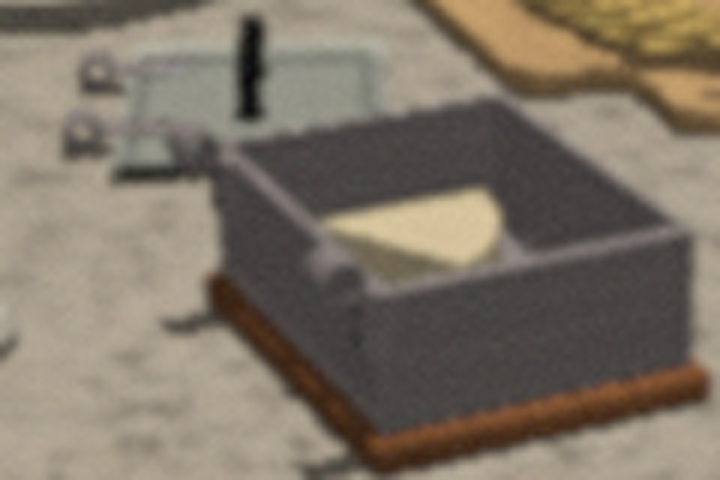

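The crops show the box rim corners at crop px (418,75), (655,12), (712,185) and (470,255) in the top view, and (490,100), (685,230), (375,292) and (222,150) in the side view. The lid lies flat with its barrels towards the robot. Next I triangulate the rim and work out the first move.

```bash
cat >> h.py <<'E'
def tri(c,p,s,q):
    o1,d1=ray(c,*p);o2,d2=ray(s,*q)
    k=np.linalg.lstsq(np.c_[d1,-d2],o2-o1,rcond=None)[0]
    a,b=o1+k[0]*d1,o2+k[1]*d2;return (a+b)/2,np.linalg.norm(a-b)
E
python3 - <<'E'
from h import *
c=shot('top');s=shot('side')
T=np.array([(418,75),(655,12),(712,185),(470,255)])/4.+[155-.4,180-.4]
S=np.array([(490,100),(685,230),(375,292),(222,150)])/6.+[230-.4,165-.4]
P=[]
for t,q in zip(T,S):
    p,e=tri(c,t,s,q);P.append(p);print(p.round(4),round(e,4))
P=np.array(P);print([np.linalg.norm(P[i]-P[i-1]).round(4) for i in range(4)],P.mean(0))
for z in(.08,.09,.1):
  Q=np.array([onz(c,*t,z) for t in T]);v=Q[0]-Q[1]+Q[3]-Q[2];w=Q[0]-Q[3]+Q[1]-Q[2]
  print(z,Q.mean(0),[np.linalg.norm(Q[i]-Q[i-1]).round(4) for i in range(4)],np.degrees(np.arctan2(-v[0],v[1])),np.degrees(np.arctan2(w[1],w[0])))
# pin tip: bright thin rod
im=c['image'].astype(int)
cv2.imwrite('pics/p1.png',cv2.resize(c['image'][155:255,370:430],None,fx=6,fy=6,interpolation=cv2.INTER_CUBIC)[:,:,::-1])
p=np.array([.44754,-.29234,.01]);
for a in(8,9,10,11,12):
  d=np.array([np.cos(np.radians(a)),np.sin(np.radians(a)),0]);print(a,proj(c,p+.226*d-[0,0,.0055]),proj(s,p+.226*d-[0,0,.0055]),proj(s,p))
E
```

```text
[0.5552 0.1545 0.0772] 0.0058
[ 0.5993 -0.0191  0.0795] 0.0003
[ 0.4675 -0.0557  0.0815] 0.0068
[0.425  0.1176 0.0774] 0.0021
[np.float64(0.1353), np.float64(0.1792), np.float64(0.1368), np.float64(0.1785)] [0.5117624  0.04930094 0.07891234]
0.08 [0.51344736 0.0489654  0.08      ] [np.float64(0.1367), np.float64(0.178), np.float64(0.1334), np.float64(0.1792)] 14.127723363970716 15.801131985943998
0.09 [0.51166625 0.04849177 0.09      ] [np.float64(0.1356), np.float64(0.1765), np.float64(0.1323), np.float64(0.1777)] 14.127723363970732 15.801131985943988
0.1 [0.50988514 0.04801814 0.1       ] [np.float64(0.1344), np.float64(0.175), np.float64(0.1312), np.float64(0.1762)] 14.127723363970729 15.801131985943988
8 [395.44141772 163.69480178] [405.99261054 276.79001144] [304.22784038 296.41536802]
9 [394.19415691 163.91295737] [405.04025479 275.85755051] [304.22784038 296.41536802]
10 [392.95162682 164.15211435] [404.06598101 274.9377138 ] [304.22784038 296.41536802]
11 [391.71417059 164.41220977] [403.07023199 274.03058965] [304.22784038 296.41536802]
12 [390.48213024 164.69317546] [402.05344616 273.13626146] [304.22784038 296.41536802]
```

View pics/p1.png

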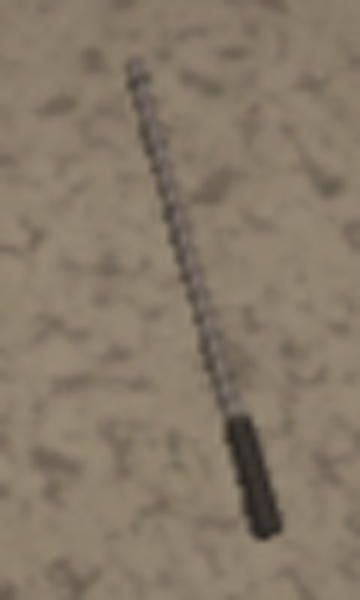

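The rod tip is at (392,165) and the heading is about 10.5°, consistent with the 226 mm length. The rim sits at z≈0.08 and the box centre at (0.513,0.049). Now I move over the lid.

Emit:
servo_tool(motion=[[0, 3, -2, -1, -10.4], [0, 6, -4, -2, -20.8], [0, 9, -6, -4, -31.2], [0, 12, -8, -6, -41.6], [0, 15, -10, -8, -52], [0, 19, -12, -9, -62.4], [0, 22.1, -13.9, -10, -72.7], [0, 22.1, -13.9, -10, -72.7], [0, 22.1, -13.9, -14, -72.7], [0, 22.1, -13.9, -14, -72.7]], squeeze=30)

```text
time_s: 1.55
ee_pos: [0.464, 0.3541, 0.2627]
eef_rot: [-3.138, 0.003, 1.415]
force: [0.2, 0.5, -0.7]
grip_width: 0.094
grip_force: 0.0
```

```bash
python3 - <<'E'
from h import *
o=ctrl.get_obs();print(o['ee_pos'],o['eef_rot'],o['force'])
c=shot('top','t2.png');s=shot('side')
a=cv2.resize(c['image'][190:280,150:230],None,fx=5,fy=5,interpolation=cv2.INTER_CUBIC)
b=cv2.resize(s['image'][140:220,220:320],None,fx=4,fy=4,interpolation=cv2.INTER_CUBIC)
w=np.zeros((450,800,3),np.uint8);w[:,:400]=a;w[:320,400:]=b;cv2.imwrite('pics/h1.png',w[:,:,::-1])
E
```

```text
[0.46404328 0.35405095 0.26273047] [-3.13810263e+00  3.11344947e-03  1.41537767e+00] [ 0.23055804  0.50687408 -0.67868509]
```

View pics/h1.png

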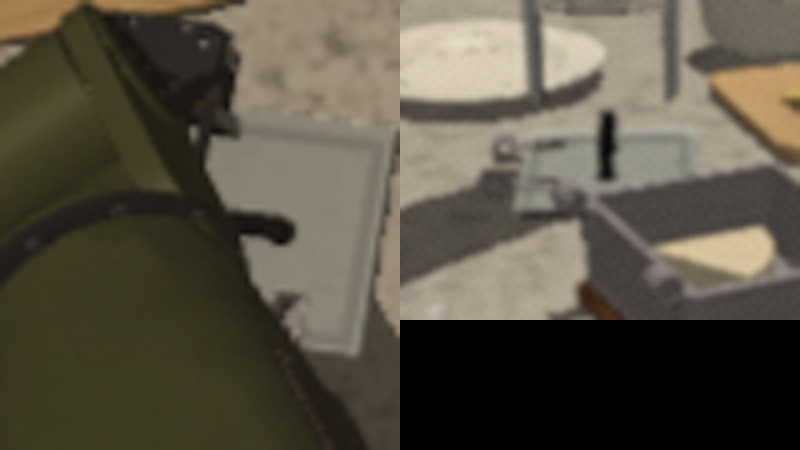

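The fingers, at crop x 533 and 671, straddle the bar at x 606. I go down and grip.

Emit:
servo_tool(motion=[[0, 0, 0, -2, 0], [0, 0, 0, -4, 0], [0, 0, 0, -4.6, 0], [0, 0, 0, -4.6, 0], [0.5, 0, 0, -4.6, 0], [1, 0, 0, -4.6, 0], [1, 0, 0, -4.6, 0], [1, 0, 0, -4.6, 0], [1, 0, 0, -4.6, 0], [1, 0, 0, -4.6, 0]], squeeze=40)

```text
time_s: 2.9
ee_pos: [0.4651, 0.3539, 0.2187]
eef_rot: [3.142, -0.0, 1.413]
force: [-0.5, -0.1, -0.5]
grip_width: 0.0374
grip_force: 0.0
```

Emit:
servo_tool(motion=[[1, 0, 0, 0, 0], [1, 0, 0, 0, 0], [1, 0, 0, 0, 0], [1, 0, 0, 0, 0], [1, 0, 0, 0, 0]])

```text
time_s: 3.52
ee_pos: [0.465, 0.3539, 0.2186]
eef_rot: [-3.142, 0.0, 1.413]
force: [-0.9, 0.2, 0.3]
grip_width: 0.0136
grip_force: 40.0
```

```bash
cat >> h.py <<'E'
def boxp(p,x,y,z,a):
    a=np.radians(a);return np.array([x+p[0]*np.cos(a)-p[1]*np.sin(a),y+p[0]*np.sin(a)+p[1]*np.cos(a),z+p[2]])
E
python3 - <<'E'
from h import *
w=np.zeros((600,800,3),np.uint8)
cs={n:ctrl.camera(n) for n in('top','side')}
for n,(x0,y0,W,H),off in(('top',(255,175,85,85),0),('side',(255,170,100,85),400)):
    k=4
    im=cv2.imread('pics/%s0.png'%n);k=4.7 if n=='top' else 4
    a=cv2.resize(im[y0:y0+H,x0:x0+W],None,fx=k,fy=k,interpolation=cv2.INTER_CUBIC)
    for p in((70,90,80),(70,-90,80),(-70,-90,80),(-70,90,80),(-70,-90,0),(70,-90,0),(-85,-88,84),(-85,-68,84),(-85,88,84),(-85,68,84),(-85,-78,94),(-85,78,94)):
        q=(proj(cs[n],boxp(np.array(p)/1e3,.513,.049,0,14.5))-[x0,y0]+.5)*k
        cv2.circle(a,tuple(int(v) for v in q),2,(0,255,0),-1)
    w[:a.shape[0],off:off+a.shape[1]]=a
cv2.imwrite('pics/o1.png',w[:410])
E
```

```text
(no output)
```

View pics/o1.png

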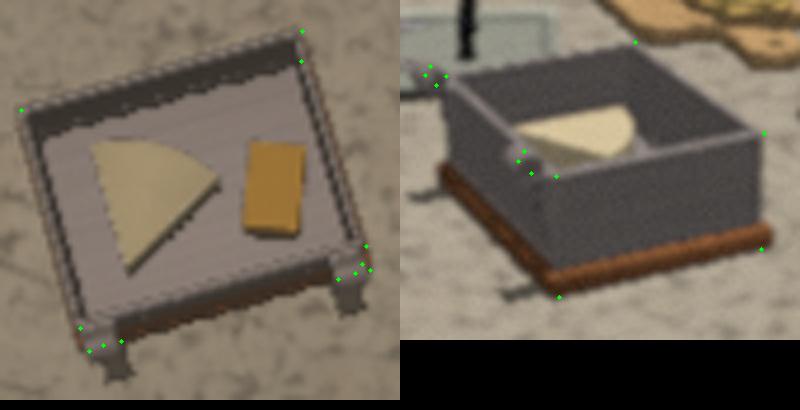

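The overlay agrees with the rim to about 1 px, with a small residual toward +x. I take the box pose as (0.514, 0.049), yaw 14.5°. I lift the lid and carry it to a hover about 30 mm above its seat.

Emit:
servo_tool(motion=[[1, 0, 0, 2, 0], [1, 0, 0, 5, 0], [1, 0, 0, 9, 0], [1, 0, 0, 13, 0], [1, 0, -2, 16, 0], [1, 1, -6, 16, 4], [1, 2, -10, 16, 8], [1, 2.5, -14, 16, 12], [1, 3, -18, 16, 16], [1, 3.5, -22, 16, 20], [1, 4, -26, 16, 23.5], [1, 4.5, -29, 15, 23.5], [1, 4.9, -30.5, 13, 23.5], [1, 4.9, -30.5, 11, 23.5], [1, 4.9, -30.5, 11, 23.5], [1, 4.9, -30.5, 11, 23.5]])

```text
time_s: 5.62
ee_pos: [0.5142, 0.049, 0.3293]
eef_rot: [3.141, 0.0, 1.823]
force: [0.2, 1.0, -2.5]
grip_width: 0.0136
grip_force: 40.0
```

```bash
python3 - <<'E'
from h import *
o=ctrl.get_obs();print(o['ee_pos'],o['eef_rot'],o['force'],o['grip_width'])
s=shot('side','s2.png');c=shot('top','t3.png')
a=cv2.resize(s['image'][130:250,235:365],None,fx=4,fy=4,interpolation=cv2.INTER_CUBIC)
b=cv2.resize(c['image'][180:260,260:340],None,fx=3.4,fy=3.4,interpolation=cv2.INTER_CUBIC)
w=np.zeros((480,800,3),np.uint8);w[:,:520]=a;w[:272,528:]=b;cv2.imwrite('pics/h2.png',w[:,:,::-1])
E
```

```text
[0.51418537 0.04903467 0.32934605] [3.14092443e+00 1.63956618e-04 1.82335024e+00] [ 0.21660459  0.97273775 -2.4983176 ] 0.013575132812220683
```

View pics/h2.png

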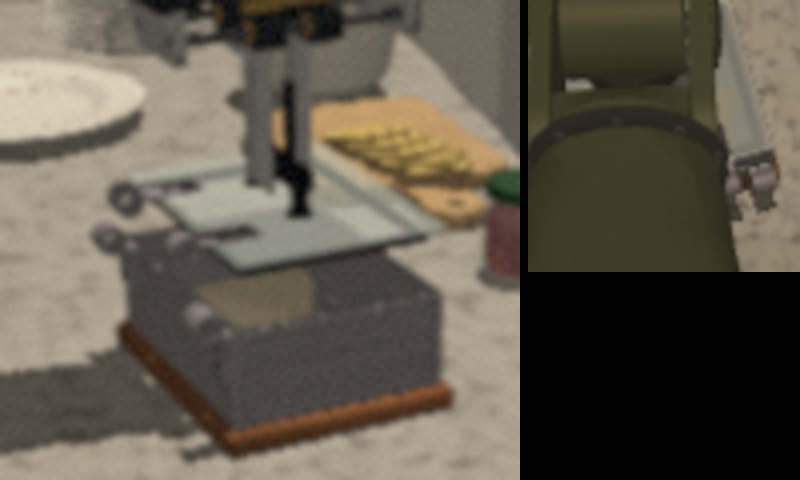

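The lid is level above the box, handle up. Its near pane corners are at crop (240,270) and (443,232), above the box corners at (229,333) and (435,292). I compare them at their known heights.

```bash
python3 - <<'E'
from h import *
s=shot('side')
f=lambda u,v:(u/4+235-.4,v/4+130-.4)
L=[onz(s,*f(240,270),.1178),onz(s,*f(443,232),.1178)]
B=[onz(s,*f(229,333),.08),onz(s,*f(435,292),.08)]
for b in L+B:print(b)
for z,a,b in((.1178,-70.5,-91),(.1178,70.5,-91),(.08,-70,-90),(.08,70,-90)):
  q=boxp((a/1e3,b/1e3,z),.5142,.049,0,14.5);print(q,(proj(s,q)-[234.6,129.6])*4)
E
```

```text
[ 0.4724059  -0.04676944  0.1178    ]
[ 0.60391407 -0.01402162  0.1178    ]
[ 0.46434433 -0.05067687  0.08      ]
[ 0.59839401 -0.01804876  0.08      ]
[ 0.46873017 -0.05675323  0.1178    ] [236.59854652 276.98054424]
[ 0.60523899 -0.02144964  0.1178    ] [448.2890138  236.15888481]
[ 0.46896387 -0.05565989  0.08      ] [238.16250391 335.70845941]
[ 0.60450454 -0.02060669  0.08      ] [445.63733832 292.73384724]
```

The two cameras disagree by about 3 mm in x, so I split the difference at -2 mm and feel for the seat while lowering slowly.

Emit:
servo_tool(motion=[[1, -0.2, 0, -1, 0], [1, -0.2, 0, -2, 0], [1, -0.2, 0, -2.6, 0], [1, -0.2, 0, -2.9, 0], [1, -0.2, 0, -3.1, 0], [1, -0.2, 0, -3.2, 0], [1, -0.2, 0, -3.3, 0], [1, -0.2, 0, -3.3, 0]])

```text
time_s: 6.78
ee_pos: [0.5121, 0.0489, 0.2957]
eef_rot: [3.141, -0.0, 1.823]
force: [-0.5, 0.8, -2.8]
grip_width: 0.0133
grip_force: 40.0
```

Emit:
servo_tool(motion=[[1, 0, 0, -0.1, 0], [1, 0, 0, -0.2, 0], [1, 0, 0, -0.3, 0], [1, 0, 0, -0.3, 0]])

```text
time_s: 7.28
ee_pos: [0.5121, 0.0489, 0.2925]
eef_rot: [-3.141, -0.0, 1.823]
force: [0.2, -0.7, -2.5]
grip_width: 0.0134
grip_force: 40.0
```

Emit:
servo_tool(motion=[[1, 0, 0, -0.1, 0], [1, 0, 0, -0.2, 0], [1, 0, 0, -0.2, 0]])

```text
time_s: 7.65
ee_pos: [0.5121, 0.0489, 0.2916]
eef_rot: [3.141, 0.0, 1.823]
force: [-6.3, -0.4, 10.5]
grip_width: 0.0136
grip_force: 40.0
```

Contact comes exactly at the seat height (0.2916). I relax the sideways force and check.

Emit:
servo_tool(motion=[[1, -0.1, 0, 0, 0], [1, -0.1, 0, 0, 0]])

```text
time_s: 7.9
ee_pos: [0.5115, 0.0489, 0.2916]
eef_rot: [3.139, 0.001, 1.823]
force: [2.8, -0.7, 6.4]
grip_width: 0.0135
grip_force: 40.0
```

Probing the play also locates the box precisely for the pin.

Emit:
servo_tool(motion=[[1, -0.1, 0, 0.1, 0], [1, -0.3, 0, 0.1, 0], [1, -0.3, 0, 0.1, 0]])

```text
time_s: 8.28
ee_pos: [0.5094, 0.0488, 0.293]
eef_rot: [3.134, 0.002, 1.823]
force: [17.0, -0.9, -1.5]
grip_width: 0.0138
grip_force: 40.0
```

Emit:
servo_tool(motion=[[1, 0.3, 0, 0, 0], [1, 0.5, 0, 0, 0], [1, 0.5, 0, 0, 0]])

```text
time_s: 8.65
ee_pos: [0.5129, 0.0489, 0.2916]
eef_rot: [-3.14, -0.0, 1.823]
force: [-3.8, -0.7, 5.0]
grip_width: 0.0139
grip_force: 40.0
```

Emit:
servo_tool(motion=[[1, -0.3, 0.2, 0, 0], [1, -0.3, 0.3, 0, 0], [1, -0.3, 0.3, 0, 0]])

```text
time_s: 9.02
ee_pos: [0.5104, 0.0514, 0.2921]
eef_rot: [3.139, 0.002, 1.823]
force: [5.0, -8.0, 0.8]
grip_width: 0.0137
grip_force: 40.0
```

Emit:
servo_tool(motion=[[1, 0, -0.3, 0, 0], [1, 0, -0.6, 0, 0], [1, 0, -0.6, 0, 0]])

```text
time_s: 9.4
ee_pos: [0.5107, 0.0468, 0.2925]
eef_rot: [3.136, -0.001, 1.823]
force: [10.1, 11.4, 0.7]
grip_width: 0.0136
grip_force: 40.0
```

Emit:
servo_tool(motion=[[1, 0.3, 0.3, 0, 0], [1, 0.6, 0.3, 0, 0], [1, 0.6, 0.3, 0, 0]])

```text
time_s: 9.78
ee_pos: [0.516, 0.049, 0.2916]
eef_rot: [-3.14, -0.0, 1.823]
force: [-4.1, 2.0, 4.5]
grip_width: 0.0134
grip_force: 40.0
```

Emit:
servo_tool(motion=[[1, -0.3, 0, 0, 0], [1, -0.35, 0, -0.1, 0], [1, -0.35, 0, -0.1, 0]])

```text
time_s: 10.15
ee_pos: [0.5127, 0.0488, 0.2916]
eef_rot: [3.14, 0.0, 1.823]
force: [-1.5, -0.1, 9.6]
grip_width: 0.0135
grip_force: 40.0
```

Emit:
servo_tool(motion=[[1, 0.3, 0, 0.1, 0], [1, 0.55, 0, 0.1, 0], [1, 0.55, 0, 0.1, 0]])

```text
time_s: 10.52
ee_pos: [0.517, 0.0488, 0.2915]
eef_rot: [-3.136, -0.001, 1.823]
force: [-20.8, -2.3, 17.3]
grip_width: 0.0137
grip_force: 40.0
```

Emit:
servo_tool(motion=[[1, -0.3, 0, 0, 0], [1, -0.45, 0, 0, 0], [1, -0.45, 0, -0.05, 0], [1, -0.45, 0, -0.05, 0]])

```text
time_s: 11.02
ee_pos: [0.5136, 0.0488, 0.2916]
eef_rot: [3.141, 0.0, 1.823]
force: [-3.5, -0.5, 8.2]
grip_width: 0.0139
grip_force: 40.0
```

The walls are at about 0.511 and 0.5162 in x, so the centre is (0.5136, 0.049). I probe yaw the same way.

Emit:
servo_tool(motion=[[1, 0, 0, 0.1, 2], [1, 0, 0, 0.1, 2]])

```text
time_s: 11.28
ee_pos: [0.5136, 0.0489, 0.2918]
eef_rot: [-3.141, -0.0, 1.858]
force: [1.9, 1.7, -3.0]
grip_width: 0.0139
grip_force: 40.0
```

```bash
python3 -c "
from h import *
o=ctrl.get_obs();print(o['moment'],o['eef_rot'],o['ee_pos'],o['force'])"
```

```text
[ 0.23112296 -0.2928567  -0.15023597] [-3.14141198e+00 -3.73921205e-04  1.85848937e+00] [0.51356976 0.04893549 0.29183   ] [ 1.90194623  1.70224816 -2.97829501]
```

Emit:
servo_tool(motion=[[1, 0, 0, 0, -2], [1, 0, 0, 0, -4], [1, 0, 0, 0, -4]])

```text
time_s: 11.65
ee_pos: [0.5135, 0.0489, 0.292]
eef_rot: [-3.141, -0.0, 1.788]
force: [0.8, 0.6, -3.4]
grip_width: 0.0138
grip_force: 40.0
```

```bash
python3 -c "
from h import *
o=ctrl.get_obs();print(o['moment'],o['eef_rot'],o['ee_pos'],o['force'])"
```

```text
[ 0.12819299 -0.13050559  0.25008295] [-3.14140088e+00 -2.53841402e-05  1.78754967e+00] [0.51354642 0.04890008 0.2920108 ] [ 0.81129261  0.63724547 -3.42261165]
```

Yaw stays centred near 14.6°. I seat the lid and release it.

Emit:
servo_tool(motion=[[1, 0, 0, 0, 2.1], [1, 0, 0, -0.05, 2.1], [1, 0, 0, -0.05, 2.1], [0.6, 0, 0, -0.05, 2.1], [0.6, 0, 0, -0.05, 2.1], [0.6, 0, 0, -0.05, 2.1], [0.6, 0, 0, -0.05, 2.1], [0.6, 0, 0, 2, 2.1], [0.6, 0, 0, 6, 2.1], [0.6, 0, 0, 10, 2.1]])

```text
time_s: 12.9
ee_pos: [0.5135, 0.0489, 0.3933]
eef_rot: [-3.141, -0.0, 1.825]
force: [-0.3, 0.2, -0.4]
grip_width: 0.0375
grip_force: 0.0
```

Emit:
servo_tool(motion=[[0.6, -0.5, -3, 0, -9.4], [0.6, -1, -7, 0, -18.8], [0.6, -2, -11, 0, -28.2], [0.6, -3, -15, 0, -37.6], [0.6, -4, -19, 0, -47], [0.6, -5, -23, -2, -56.4], [0.6, -5.5, -27, -5, -65.8], [0.6, -5.8, -31, -8, -75.2], [0.6, -6.1, -34, -11, -84.6], [0.6, -6.1, -34, -13, -94.1], [0.6, -6.1, -34, -15, -94.1], [0.6, -6.1, -34, -15, -94.1]])

```text
time_s: 14.4
ee_pos: [0.4523, -0.291, 0.241]
eef_rot: [-3.14, 0.002, 0.183]
force: [-0.3, 0.5, 0.3]
grip_width: 0.0377
grip_force: 0.0
```

```bash
python3 - <<'E'
from h import *
o=ctrl.get_obs();print(o['ee_pos'],o['eef_rot'],o['force'])
s=shot('side','s3.png');c=shot('top','t4.png')
a=cv2.resize(s['image'][150:310,255:415],None,fx=3,fy=3,interpolation=cv2.INTER_CUBIC)
b=cv2.resize(c['image'][175:255,255:335],None,fx=4,fy=4,interpolation=cv2.INTER_CUBIC)
w=np.zeros((480,800,3),np.uint8);w[:,:480]=a;w[:320,480:]=b;cv2.imwrite('pics/h3.png',w[:,:,::-1])
E
```

```text
[ 0.45234228 -0.29104879  0.24104014] [-3.13969846e+00  1.71753855e-03  1.82535950e-01] [-0.32154891  0.49949588  0.26023319]
```

View pics/h3.png

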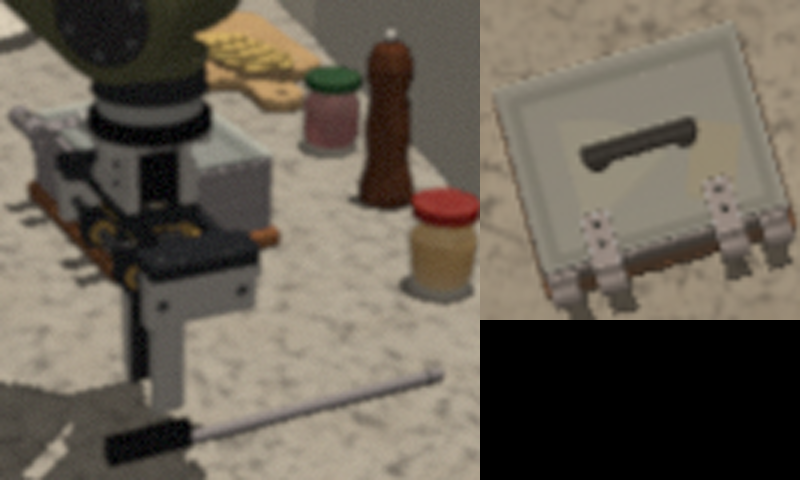

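The lid lies flat with its barrels between the box's, and the fingers sit over the grip at (150,440). I go down and grip the pin firmly.

Emit:
servo_tool(motion=[[0.6, 0, 0, -1.5, 0], [0.6, 0, 0, -3, 0], [0.6, 0, 0, -3.9, 0], [0.6, 0, 0, -3.9, 0], [1, 0, 0, -3.9, 0], [1, 0, 0, -3.9, 0], [1, 0, 0, -3.9, 0], [1, 0, 0, -3.9, 0], [1, 0, 0, -3.9, 0], [1, 0, 0, -3.9, 0]], squeeze=60)

```text
time_s: 15.75
ee_pos: [0.4527, -0.2912, 0.2035]
eef_rot: [3.141, -0.0, 0.183]
force: [-1.4, -1.2, 6.1]
grip_width: 0.0114
grip_force: 60.0
```

```bash
python3 - <<'E'
from h import *
c=shot('top');g=c['image']
m=(g[205:245,270:318].max(2)<70).astype(np.uint8)
n,l,st,ce=cv2.connectedComponentsWithStats(m)
for i in range(1,n):
  if st[i,4]>40:
    q=np.array([onz(c,u+270,v+205,.109)[:2] for v,u in np.argwhere(l==i)]);mu=q.mean(0)
    e=np.linalg.svd(q-mu,full_matrices=False)[2];print(st[i],mu,e[0],np.ptp((q-mu)@e.T,0))
E
```

```text
[ 11   0  28  13 142] [0.51330316 0.0506911 ] [ 0.25620415 -0.96662269] [0.07984909 0.01674779]
[21 29 24 10 98] [0.43421748 0.0294891 ] [ 0.2446289  -0.96961678] [0.06515057 0.01266188]
```

The grip width is 11.4 mm, so the pin is held, and the lid bar measures (0.5133, 0.0507) with yaw 14.8°, agreeing with the probing. I lift the pin and swing it into line, its tip 30 mm short of the mouth.

Emit:
servo_tool(motion=[[1, 0, 0, 2, 0], [1, 0, 0, 5, 0], [1, 0, 0, 8, 0], [1, 1, 0, 8, 9], [1, 2, 0, 8, 18], [1, 3, 0, 8, 27], [1, 4, 0, 8, 36], [1, 5, -0.3, 8, 45], [1, 6, -0.6, 8, 54], [1, 6.4, -0.9, 8, 63], [1, 6.4, -0.9, 8, 72], [1, 6.4, -0.9, 8, 81], [1, 6.4, -0.9, 8, 89], [1, 6.4, -0.9, 8, 94.1], [1, 6.4, -0.9, 8, 94.1], [1, 6.4, -0.9, 8, 94.1]])

```text
time_s: 17.8
ee_pos: [0.5165, -0.3001, 0.2829]
eef_rot: [-3.141, -0.0, 1.823]
force: [0.3, 0.3, -0.9]
grip_width: 0.0117
grip_force: 60.0
```

```bash
python3 - <<'E'
from h import *
o=ctrl.get_obs();print(o['ee_pos'],o['eef_rot'],o['force'],o['grip_width'])
s=shot('side','s4.png');c=shot('top','t5.png')
M=boxp((-.085,-.088,.084),.5136,.0495,0,14.6);d=np.array([-.2521,.9677,0])
print('mouth',M)
tip=M-.03*d;root=M-.226*d
for k in(c,s):print(proj(k,M).round(1),proj(k,tip).round(1),proj(k,root).round(1))
def crop(k,x0,y0,W,H,f):
    a=cv2.resize(k['image'][y0:y0+H,x0:x0+W],None,fx=f,fy=f,interpolation=cv2.INTER_CUBIC)
    return a
t=proj(c,tip).astype(int);q=proj(s,tip).astype(int);print(t,q)
a=crop(c,t[0]-40,t[1]-40,100,75,4);b=crop(s,q[0]-55,q[1]-60,100,120,4)
w=np.zeros((480,800,3),np.uint8);w[:300,:400]=a;w[:,400:]=b;cv2.imwrite('pics/h4.png',w[:,:,::-1])
E
```

```text
[ 0.5165395  -0.30008007  0.28293096] [-3.14130954e+00 -3.57673602e-04  1.82281642e+00] [ 0.32757736  0.29586814 -0.86901973] 0.01165463903973676
mouth [ 0.45352682 -0.0570843   0.084     ]
[333.2 231.8] [343.4 228.9] [409.2 209.9]
[287.7 212.8] [292.9 217.6] [333.9 255.4]
[343 228] [292 217]
```

View pics/h4.png

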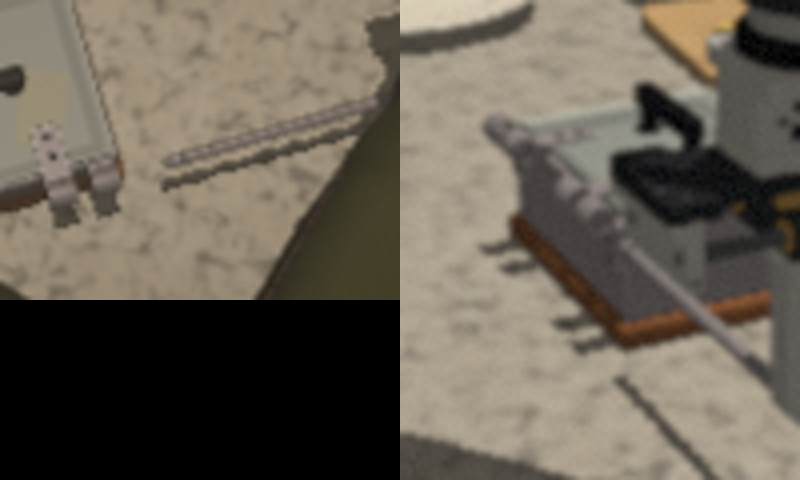

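In the top view the tip is at crop (165,160) and the rod's line runs to the barrel mouth at (120,172). In the side view the tip is at (620,238), just off the barrel. Both agree within 1 px, so I advance slowly while watching the force.

Emit:
servo_tool(motion=[[1, -0.25, 0.97, 0, 0], [1, -0.5, 1.94, 0, 0], [1, -0.69, 2.66, 0, 0], [1, -0.82, 3.15, 0, 0], [1, -0.95, 3.63, 0, 0], [1, -1.01, 3.87, 0, 0], [1, -1.01, 3.87, 0, 0]])

```text
time_s: 18.77
ee_pos: [0.5065, -0.2614, 0.2832]
eef_rot: [3.142, 0.0, 1.825]
force: [-0.4, 0.3, -0.5]
grip_width: 0.0117
grip_force: 60.0
```

Emit:
servo_tool(motion=[[1, -0.25, 0.97, 0, 0], [1, -0.38, 1.45, 0, 0], [1, -0.5, 1.94, 0, 0], [1, -0.63, 2.42, 0, 0], [1, -0.76, 2.9, 0, 0], [1, -0.76, 2.9, 0, 0]])

```text
time_s: 19.52
ee_pos: [0.4988, -0.2322, 0.2832]
eef_rot: [3.142, 0.0, 1.825]
force: [0.7, 0.1, -0.6]
grip_width: 0.0117
grip_force: 60.0
```

Emit:
servo_tool(motion=[[1, -0.25, 0.97, 0, 0], [1, -0.5, 1.94, 0, 0], [1, -0.88, 3.39, 0, 0], [1, -1.26, 4.84, 0, 0], [1, -1.64, 6.29, 0, 0], [1, -2.0, 7.7, 0, 0], [1, -2.0, 7.7, 0, 0]])

```text
time_s: 20.4
ee_pos: [0.4788, -0.1545, 0.2833]
eef_rot: [3.142, 0.0, 1.826]
force: [0.7, -0.2, -1.3]
grip_width: 0.0114
grip_force: 60.0
```

Emit:
servo_tool(motion=[[1, 0.15, 0, 0, 0], [1, 0.3, 0, 0, 0], [1, 0.3, 0, 0, 0]])

```text
time_s: 20.78
ee_pos: [0.482, -0.1557, 0.283]
eef_rot: [-3.141, 0.0, 1.825]
force: [-0.4, -0.7, -1.3]
grip_width: 0.0113
grip_force: 60.0
```

Emit:
servo_tool(motion=[[1, -0.3, 0, 0, 0], [1, -0.6, 0, 0, 0], [1, -0.6, 0, 0, 0]])

```text
time_s: 21.15
ee_pos: [0.4758, -0.1555, 0.2833]
eef_rot: [3.141, 0.0, 1.824]
force: [1.2, 0.6, -1.2]
grip_width: 0.0115
grip_force: 60.0
```

The lateral force is lower than I would expect for a rod inside a barrel. I check where the rod lies by differencing the views.

```bash
python3 - <<'E'
from h import *
for n,old in(('top','t4.png'),('side','s2.png')):
    c=shot(n,n+'_9.png');g=c['image'].astype(int).sum(2)
    o=cv2.imread('pics/'+old).astype(int).sum(2)
    if n=='top':
        for y in(-120,-105,-95,-62,-20,-10,0,10,20,28):
            p=proj(c,boxp((-.085,y/1e3,.084),.5136,.0495,0,14.6));u=int(round(p[0]));v=int(round(p[1]))
            print(y,p.round(1),list((g-o)[v-6:v+7,u]))
    else:
        b=cv2.imread('pics/s4.png').astype(int).sum(2)
        for y in(-62,-20,-10,0,10,20,28,40,62):
            p=proj(c,boxp((-.085,y/1e3,.084),.5136,.0495,0,14.6));u=int(round(p[0]));v=int(round(p[1]))
            print(y,p.round(1),list((g-b)[v,u-7:u+8]),list(g[v,u-7:u+8]))
E
```

```text
-120 [344.  228.7] [np.int64(-11), np.int64(-13), np.int64(-12), np.int64(-13), np.int64(-58), np.int64(-138), np.int64(-178), np.int64(-253), np.int64(-283), np.int64(-276), np.int64(-275), np.int64(-291), np.int64(-296)]
-105 [339.  230.1] [np.int64(-14), np.int64(-10), np.int64(-12), np.int64(-12), np.int64(-13), np.int64(-65), np.int64(-27), np.int64(-71), np.int64(-114), np.int64(-35), np.int64(-14), np.int64(-142), np.int64(-213)]
-95 [335.6 231.1] [np.int64(-12), np.int64(-11), np.int64(-13), np.int64(-15), np.int64(-15), np.int64(-70), np.int64(-23), np.int64(-117), np.int64(-121), np.int64(-35), np.int64(-90), np.int64(-184), np.int64(-209)]
-62 [324.4 234.3] [np.int64(-10), np.int64(-5), np.int64(-14), np.int64(-14), np.int64(-14), np.int64(52), np.int64(181), np.int64(118), np.int64(-91), np.int64(-37), np.int64(-13), np.int64(-119), np.int64(-175)]
-20 [310.2 238.4] [np.int64(-12), np.int64(-9), np.int64(-5), np.int64(-8), np.int64(-11), np.int64(59), np.int64(173), np.int64(114), np.int64(-91), np.int64(-38), np.int64(-8), np.int64(-108), np.int64(-172)]
-10 [306.8 239.4
[... 4420 characters left out ...]
nt64(-23)] [np.int64(425), np.int64(357), np.int64(276), np.int64(256), np.int64(237), np.int64(228), np.int64(238), np.int64(255), np.int64(264), np.int64(246), np.int64(235), np.int64(224), np.int64(239), np.int64(268), np.int64(275)]
62 [264.6 191.6] [np.int64(10), np.int64(-4), np.int64(0), np.int64(-13), np.int64(8), np.int64(-8), np.int64(-24), np.int64(-48), np.int64(-54), np.int64(-28), np.int64(-29), np.int64(-12), np.int64(-58), np.int64(-152), np.int64(-191)] [np.int64(455), np.int64(385), np.int64(308), np.int64(249), np.int64(261), np.int64(280), np.int64(304), np.int64(287), np.int64(252), np.int64(249), np.int64(237), np.int64(247), np.int64(241), np.int64(210), np.int64(189)]
```

```bash
python3 - <<'E'
from h import *
c=shot('top');g=c['image'].astype(int).sum(2);o=cv2.imread('pics/t4.png').astype(int).sum(2)
for y in(-82,-78,-74,-62,-49,-45,-41,-20):
    p=proj(c,boxp((-.085,y/1e3,.084),.5136,.0495,0,14.6));u=int(round(p[0]));v=int(round(p[1]))
    print(y,(g-o)[v-5:v+5,u].tolist())
E
```

```text
-82 [-11, -10, -11, -9, -10, -11, -12, -13, -17, -13]
-78 [-10, -14, -11, -12, -15, -9, -11, -11, -12, -11]
-74 [-12, -11, -13, -10, -11, -11, -11, -13, -13, -13]
-62 [-9, -13, -15, -12, 51, 181, 116, -91, -38, -13]
-49 [-11, -10, -6, -12, -10, -12, -11, -11, -11, -10]
-45 [-14, -10, -9, -10, -9, -9, -9, -7, -11, -8]
-41 [-11, -10, -8, -8, -9, -10, -11, -10, -9, -7]
-20 [-10, -7, -11, -7, 58, 169, 116, -85, -36, -8]
```

The rod is hidden at y=-78 and -45 and visible at -62 and -20, so it runs inside both barrels. I carry on.

Emit:
servo_tool(motion=[[1, 0.3, 0, 0, 0], [1, 0.05, 0.97, 0, 0], [1, -0.2, 1.94, 0, 0], [1, -0.46, 2.9, 0, 0], [1, -0.71, 3.87, 0, 0], [1, -0.96, 4.84, 0, 0], [1, -1.16, 5.61, 0, 0], [1, -1.16, 5.61, 0, 0]])

```text
time_s: 22.3
ee_pos: [0.4642, -0.0989, 0.2832]
eef_rot: [3.142, 0.0, 1.826]
force: [-0.2, -0.3, -0.6]
grip_width: 0.0112
grip_force: 60.0
```

Tip is about at y=+90, with no resistance. I cover the remaining 18 mm gently until the grip touches the barrel.

Emit:
servo_tool(motion=[[1, -0.2, 0.77, 0, 0], [1, -0.3, 1.16, 0, 0], [1, -0.35, 1.36, 0, 0], [1, -0.4, 1.55, 0, 0], [1, -0.4, 1.55, 0, 0]])

```text
time_s: 22.92
ee_pos: [0.4603, -0.0838, 0.2831]
eef_rot: [-3.142, -0.0, 1.825]
force: [-0.2, -0.1, -1.4]
grip_width: 0.0114
grip_force: 60.0
```

Emit:
servo_tool(motion=[[1, -0.03, 0.1, 0, 0], [1, -0.05, 0.2, 0, 0], [1, -0.05, 0.2, 0, 0]])

```text
time_s: 23.3
ee_pos: [0.4598, -0.0818, 0.2832]
eef_rot: [3.142, 0.0, 1.825]
force: [-0.4, -0.2, -1.2]
grip_width: 0.0117
grip_force: 60.0
```

Emit:
servo_tool(motion=[[1, -0.03, 0.1, 0, 0], [1, -0.05, 0.2, 0, 0], [1, -0.05, 0.2, 0, 0]])

```text
time_s: 23.68
ee_pos: [0.4593, -0.0798, 0.2832]
eef_rot: [-3.142, -0.0, 1.825]
force: [0.3, 0.6, -1.2]
grip_width: 0.0112
grip_force: 60.0
```

Emit:
servo_tool(motion=[[1, -0.03, 0.1, 0, 0], [1, -0.05, 0.2, 0, 0], [1, -0.05, 0.2, 0, 0]])

```text
time_s: 24.05
ee_pos: [0.4589, -0.0783, 0.2833]
eef_rot: [3.141, 0.002, 1.825]
force: [1.0, -9.7, -2.1]
grip_width: 0.0118
grip_force: 60.0
```

The grip meets the barrel with about 10 N. I check for the tip beyond the far barrel and check the lid before handing in.

```bash
python3 - <<'E'
from h import *
c=shot('top','t10.png');s=shot('side','s10.png')
o=cv2.imread('pics/t4.png').astype(int).sum(2);g=c['image'].astype(int).sum(2)
h=s['image'].astype(int).sum(2);b=cv2.imread('pics/s4.png').astype(int).sum(2)
for y in(45,62,78,92,97,102,106,110,114,120):
    p=boxp((-.085,y/1e3,.084),.5136,.0495,0,14.6)
    u,v=proj(c,p).round().astype(int);w,x=proj(s,p).round().astype(int)
    print(y,(g-o)[v-4:v+4,u].tolist(),(h-b)[x,w-5:w+6].tolist())
m=(c['image'][205:245,270:318].max(2)<70).astype(np.uint8)
n,l,st,ce=cv2.connectedComponentsWithStats(m)
print(st[1:])
q=ctrl.get_obs();print(q['force'],q['grip_force'],q['ee_pos'],q['time_s'])
E
```

```text
45 [-16, -13, -15, -16, -19, -13, -13, -10] [-6, -1, 23, -8, 9, 84, 121, 146, 78, 17, 5]
62 [-12, -9, -18, 94, 212, 117, -46, -31] [-3, -3, 2, -9, -5, -10, -9, -11, -5, 1, -6]
78 [-15, -13, -13, -15, -14, -13, -8, -12] [-2, 0, 2, -19, -17, -10, 30, 5, -3, 1, -8]
92 [-10, -12, -11, 39, 114, -74, -74, -23] [1, -27, -20, 4, -7, -42, -57, -11, 13, -7, 8]
97 [-11, -14, -98, -143, -137, -131, -43, -15] [-9, -18, -63, -52, -17, -9, -37, -67, -46, -36, -8]
102 [-14, -14, -72, -105, -45, -114, -76, -23] [0, -9, -18, -63, -52, -17, -9, -37, -67, -46, -36]
106 [-17, -16, -67, -80, -98, -91, -32, -16] [8, -1, -18, -78, -76, -37, -41, -93, -112, -118, -80]
110 [-16, -18, -47, -71, -66, -28, -13, -15] [-7, 8, -1, -18, -78, -76, -37, -41, -93, -112, -118]
114 [-17, -14, -17, -12, -17, -16, -15, -16] [1, 9, 4, -14, -47, -73, -104, -141, -170, -204, -211]
120 [-15, -14, -17, -17, -14, -13, -15, -15] [-1, 5, 3, 9, -1, -43, -102, -170, -214, -213, -244]
[[ 11   0  28  13 148]
 [ 46  22   1   1   1]
 [ 14  26   1   1   1]
 [ 21  28  23   9  61]
 [ 39  31   9   9  41]
 [ 10  37   4   3   9]]
[ 0.04488349 -8.28655029 -2.27667938] 59.990859031677246 [ 0.45885992 -0.07837274  0.28327643] 24.15
```

The rod passes through all four barrels and ends at about y=110 mm. The lid bar's blob box has not moved, and the grip is at 60 N. Handing in.

```bash
python3 -c "
from station import ctrl
print(ctrl.hand_in())"
```

```text
the job is handed in; nothing more can be done
None
```

The lid is seated flat on the box, the pin is through all four barrels with its grip against the first one, and the arm is still holding it there at 60 N; the job was handed in at about 24 s, with no verdict returned.

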